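# Wind a glued lino block down tight in the bench press

## Robot

A 6-joint arm with a two-finger parallel gripper is mounted at the origin on a cart in front of the work surface, level with it; the furniture and walls round the work are solid. World frame = base frame: x ahead of the robot, y to its left, z up, the work surface at z = 0. Lengths are in m, angles in rad, forces in N, time in s.
With the tool pointing down it reaches from about 0.35 to 0.8 m from the base axis. Payload 7.3 kg.
Tool frame: the origin (TCP) lies between the finger pads; the fingertips stand 25 mm ahead of it and the grasp point (between the pads) lies 6 mm ahead of it (r.tip_extent is the distance from the TCP to the fingertips, in m); z points along the fingers, y is the line along which they close (so a half turn about z gives the same grasp; the last joint's range is limited). The gripper opens to 85 mm and grips with 20 to 120 N. Pads are 22 mm wide; open, the fingers measure 114 mm over their backs; the gripper's body (76 mm by 85 mm) begins 54 mm behind the grasp point. The pads swing forward as they close: fully open they stand 13 mm farther back than shut.
Start: joints at [-1.388, 0.342, 1.524, -0, 1.275, -0.146], TCP at [0.17, -0.497, 0.256] pointing down, gripper open.
Joint ranges: [-2.53, 2.53], [-0.77, 2.02], [0.04, 2.7], [-1, 4.14], [0.28, 2.66], [-3.11, 3.11]. Speed limits (rad/s): [2.57, 2.57, 3.14, 3.14, 3.14, 3.14].

## Interface

Orientations are given as a unit quaternion [x, y, z, w].
In Python, from workcell import r, command_gripper, optics gives the robot as it stands. The module is installed in compiled form; this text tells all that it offers. Calls block until the motion is done:
- r.reach(position, orientation): joint-space move of the TCP to a pose.
- r.move_straight(position, orientation=None, speed=0.15, max_force=None): straight line of the TCP; orientation=None keeps the orientation; speed is the mean speed in m/s. With max_force (N) it stops when the force on the tool has changed by that much, and returns True; else False.
- r.movej(angles): joint-space move.
- command_gripper(opening, force=None): finger opening in m; force is the grip in N (None keeps the last); returns when the fingers have stopped.
- r.hold(seconds).
- r.solve_ik(position, orientation): joint angles nearest the present ones, or None.
- r.read_state(): the state.
- optics.get_image(name): name is "scene" or "top" or "wrist"; returns (picture, depth): 420x560x3 uint8, red, green, blue; 420x560 float32, m along the optical axis (not along the pixel's ray), 0 where there is no reading.
- optics.camera_model(name): a dict with "K" (3x3 intrinsics, pixels), "R" (3x3) and "t" (3): a world point X has camera coordinates R X + t; the wrist camera has in their place "tool_from_camera" (4x4, takes a point from camera to tool coordinates, whose origin is the TCP and whose axes are the flange's). Camera axes: x right, y down, z forward; pixel columns grow to the right and rows downward; lengths in m; the calibration is good to about 2 mm. The wrist camera is an equidistant fisheye: a pixel r from the principal point sees the ray r / f radians off the axis. A picture is of the moment at which its call begins: read the wrist's pose just before it. camera_model takes no time and is no camera call.
A pose or a line that the arm cannot do raises r.PlanningError and nothing moves.
- r.finish_job(): hands the job in; it is judged then, once.
The state is a dict: "time_s": time; "joint_positions": joint angles; "dq": joint speeds; "tau": joint torques, N m; "eef_pos": TCP position; "eef_rot": TCP orientation; "contact_force": force on the tool from outside, world axes, zero at the start; "torque": the same for the moment, N m; "grip_width": finger opening in m; "grip_force": force on a finger pad.
Only numpy, scipy, OpenCV 4.12 (cv2) and the standard library are available. Lean on these libraries where they do the work, as an engineer would, in place of code of your own. Each camera call takes 0.05 s, during which the arm holds its last target. There are 200 camera calls.

## Task

The lino on the block under the press has just been glued. Lift the crank off its wooden stand, fit it fully down on the square end of the press screw and wind it clockwise, keeping it down on the square as the screw sinks, until the platen presses firmly on the block without crushing the lino. Leave the crank on the screw, the block where it lies and the things around undisturbed.

Things in the scene. Friction and masses are not known exactly. Their poses are not given: they have to be found in the camera images.
- crank: Loose dark steel crank, about 0.36 kg, parked upright on the peg of its wooden stand. Origin: centre of the socket's mouth, underside of its hub (36 mm square, 28 mm high); z up, x along the arm. Square socket 19.6 mm wide, 22 mm deep, open below, flats along x and y. Flat arm 20 mm wide, underside 24 mm and top 34 mm above the origin, carrying the grip 60 mm out.
- grip (a point): Mid-height of the crank's black upright grip, 24 mm thick and 56 mm tall, which revolves freely on its pin (0.03 N m), so a hand can hold it at one yaw all the way round. The point is 60 mm out along the crank's x and 64.5 mm above its origin; 30 mm of the grip are below it, 26 mm above. Parked, it stands about 93 mm above the worktop.
- seat (a point): On the screw's axis, on top of its 31 mm round shoulder, at the foot of the square end; about 220 mm up at the start. The square is 18 mm across flats, 20 mm tall, the top 5 mm chamfered to 13 mm; flats along the point's x and y. It turns and sinks with the screw. Crank fully fitted: crank's origin at this point, hub resting on the shoulder, any way round; it has a little rock.
- spindle (a joint): Turning angle of the screw, rad, growing clockwise from above; starts between -0.7 and 0.7. Each full turn sinks screw, square and platen together by 14 mm. First touch on the block comes 2.6 to 3.4 turns after the start (the packing differs); each radian after that adds about 140 N of pressure. The screw stays where it is left.
- press: Green bench screw press standing fixed, base 136 x 236 mm, crosshead and nuts up to 167 mm, steel platen with a black rubber pad. Origin: centre of its underside; screw on its z axis. Winding costs about 7 N sideways at the grip while it runs free (3 to 5 N left when stopped); pressure adds 1 N per 27 N. 80 N is firm enough, 240 N crushes the lino: stop at about 5 N extra.
- lino: Lino on a wood block, 68 x 120 x 22 mm, loose, lying on a plywood packing board between the press's columns under the platen. Origin: centre of its underside; x its short side. Stays where it is.
- ink_tin: Bystander: ink tin, 61 mm wide, 88 mm tall, behind the press to its left. Origin: centre of its underside.
- matches: Bystander: matchbox lying flat, 36 x 53 x 15 mm, between the stand and the press near the front edge. Origin: centre of its underside.
- tape: Bystander: roll of masking tape lying flat, 89 mm wide, 24 mm high, behind the press to its right. Origin: centre of its underside.

How it is judged:
On the way, in this order (a step that is already met when the one before it is completed fails the run):
1. the crank is fully down on the square end of the screw (distance between crank and seat below 0.006 m and angle between crank's own z axis and vertical below 0.15 rad), for 0.2 s.
2. the platen presses on the block with over 80 N (contact force between press and lino above 80 N), for 0.2 s.
At the end, for the whole second after the job is handed in: The platen stays pressed on the block with 80 to 240 N, the crank sits on the square end (socket mouth within 6 mm of its seat on the shoulder, tilted less than 0.15 rad) and is at rest, and the block lies within 8 mm of where it was (all of step 1 and contact force between press and lino above 80 N and distance of lino from where it was at the start of the episode below 0.008 m and linear speed of crank below 0.02 m/s); the robot touches nothing.
It fails at once if the lino is crushed: the platen presses with over 240 N (contact force between press and lino above 240 N).
It fails at once if the crank comes off the square once the winding has begun (value of joint spindle above 1.4 rad and distance between crank and seat above 0.012 m).
It fails at once if the ink tin is pushed away (distance of ink_tin from where it was at the start of the episode above 0.02 m).
It fails at once if the matchbox is pushed away (distance of matches from where it was at the start of the episode above 0.02 m).
It fails at once if the roll of tape is pushed away (distance of tape from where it was at the start of the episode above 0.02 m).
It also fails if it takes over 72 s, if anything falls off the work surface, if the arm or the gripper's body presses on something with over 40 N, if the wrist force passes 120 N, or if a joint passes its speed limit or range.

## Working session

There is one attempt and no reset: what is moved stays moved. The work goes in short steps, each a Python script; the robot and the scene stay as the last script left them, time stands still between calls to the robot, and variables do not carry over. Pictures are saved under pics/ and viewed, at most 10 in all, crops included, and the job is handed in when it is done.

```bash
mkdir -p pics; cat > h.py <<'E'
import numpy as np, cv2
from workcell import r, command_gripper, optics
def snap(n,f):
    p,d=optics.get_image(n); cv2.imwrite(f'pics/{f}.png',p[:,:,::-1]); np.savez(f'pics/{f}.npz',p=p,d=d); return p,d
def cloud(n,d):
    m=optics.camera_model(n);K=m['K'];v,u=np.mgrid[:d.shape[0],:d.shape[1]]
    c=np.stack([(u-K[0][2])/K[0][0]*d,(v-K[1][2])/K[1][1]*d,d],-1)
    return (c-np.array(m['t']))@np.array(m['R'])   # R^T (c-t)
E
python3 - <<'E'
from h import *
a,_=snap('top','top'); b,_=snap('scene','scene')
for n in('top','scene'):
    m=optics.camera_model(n); print(n,np.round(m['K'],1).tolist(),np.round(m['R'],3).tolist(),np.round(m['t'],3))
print(r.read_state()['eef_rot'], r.tip_extent)
print(np.round(optics.camera_model('wrist')['tool_from_camera'],3).tolist())
E
```

```text
top [[444.7, 0.0, 276.3], [0.0, 444.7, 202.9], [0.0, 0.0, 1.0]] [[-0.005, -1.0, 0.005], [-0.984, 0.004, -0.176], [0.176, -0.006, -0.984]] [-0.124  0.538  1.347]
scene [[381.4, 0.0, 278.6], [0.0, 381.4, 207.9], [0.0, 0.0, 1.0]] [[-0.855, -0.518, -0.022], [-0.301, 0.531, -0.792], [0.422, -0.67, -0.61]] [0.414 0.335 0.692]
[ 9.86517303e-01  1.63655493e-01 -2.34697159e-05 -6.99748814e-04] 0.025
[[0.0, -0.947, -0.322, 0.083], [1.0, 0.001, -0.0, 0.001], [0.001, -0.322, 0.947, -0.117], [0.0, 0.0, 0.0, 1.0]]
```

View pics/top.png

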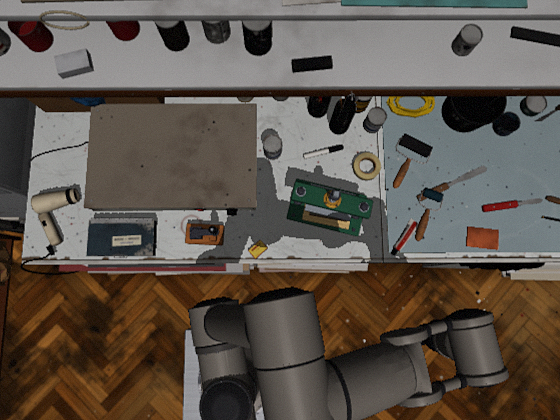

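View pics/scene.png

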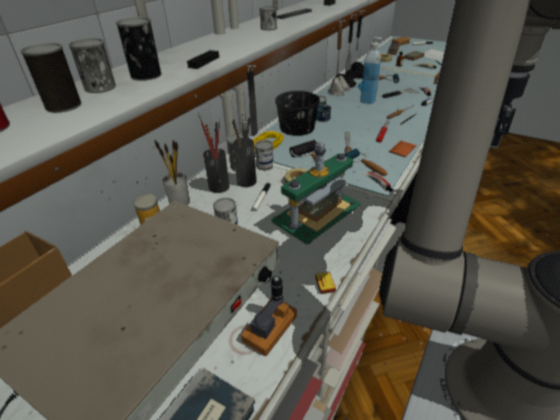

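Top view: the stand with the crank is at about (205,231), the press at (332,205) with its screw near (333,195), the matchbox at (258,249), the tin at (272,147) and the tape at (367,165). In the scene view the crank is at about (270,315), with its grip at (277,288). I'll enlarge both spots.

```bash
python3 - <<'E'
from h import *
t=np.load('pics/top.npz');s=np.load('pics/scene.npz')
def crop(p,x,y,w,h,k): return cv2.resize(p[y:y+h,x:x+w,::-1],None,fx=k,fy=k,interpolation=cv2.INTER_CUBIC)
A=np.hstack([crop(t['p'],175,205,66,50,6),crop(t['p'],300,175,66,50,6)])
B=np.hstack([crop(s['p'],235,260,66,50,6)*1,crop(s['p'],280,130,66,50,6)])
cv2.imwrite('pics/crops.png',np.vstack([A,B]))
X=cloud('top',t['d'])
for nm,(u0,u1,v0,v1) in dict(stand=(183,228,215,248),press=(285,375,175,238)).items():
    P=X[v0:v1,u0:u1].reshape(-1,3)
    print(nm)
    for z0,z1 in [(.01,.03),(.03,.05),(.05,.062),(.062,.075),(.08,.1),(.1,.135),(.14,.16),(.16,.175),(.18,.21),(.21,.222),(.222,.26)]:
        q=P[(P[:,2]>z0)&(P[:,2]<z1)]
        if len(q)>2: print(z0,z1,len(q),q.mean(0).round(4),q.min(0).round(3),q.max(0).round(3))
E
```

```text
stand
0.01 0.03 380 [0.4414 0.0985 0.0257] [0.411 0.041 0.01 ] [0.479 0.162 0.03 ]
0.03 0.05 105 [0.4389 0.0954 0.0356] [0.411 0.041 0.03 ] [0.477 0.157 0.05 ]
0.05 0.062 153 [0.444  0.1054 0.0576] [0.421 0.051 0.05 ] [0.465 0.141 0.062]
0.062 0.075 71 [0.4461 0.1065 0.0645] [0.433 0.053 0.062] [0.461 0.136 0.074]
0.08 0.1 7 [0.4455 0.0552 0.088 ] [0.438 0.052 0.081] [0.455 0.06  0.096]
0.1 0.135 57 [0.4477 0.0627 0.1148] [0.437 0.052 0.104] [0.461 0.074 0.126]
press
0.01 0.03 1064 [ 0.5092 -0.2859  0.0229] [ 0.438 -0.445  0.01 ] [ 0.634 -0.16   0.03 ]
0.03 0.05 230 [ 0.4915 -0.279   0.0355] [ 0.459 -0.399  0.03 ] [ 0.627 -0.186  0.05 ]
0.05 0.062 28 [ 0.4992 -0.2654  0.0524] [ 0.481 -0.343  0.05 ] [ 0.511 -0.231  0.057]
0.1 0.135 390 [ 0.5107 -0.2816  0.1106] [ 0.474 -0.391  0.101] [ 0.588 -0.169  0.135]
0.14 0.16 1316 [ 0.5278 -0.2871  0.1519] [ 0.476 -0.405  0.14 ] [ 0.585 -0.169  0.16 ]
0.16 0.175 140 [ 0.5291 -0.2826  0.1646] [ 0.497 -0.389  0.16 ] [ 0.563 -0.186  0.175]
0.18 0.21 7 [ 0.521  -0.2836  0.1888] [ 0.519 -0.291  0.181] [ 0.526 -0.277  0.198]
0.21 0.222 43 [ 0.5278 -0.2857  0.218 ] [ 0.516 -0.302  0.213] [ 0.546 -0.273  0.222]
0.222 0.26 57 [ 0.5291 -0.2859  0.2359] [ 0.521 -0.296  0.222] [ 0.544 -0.273  0.245]
```

View pics/crops.png

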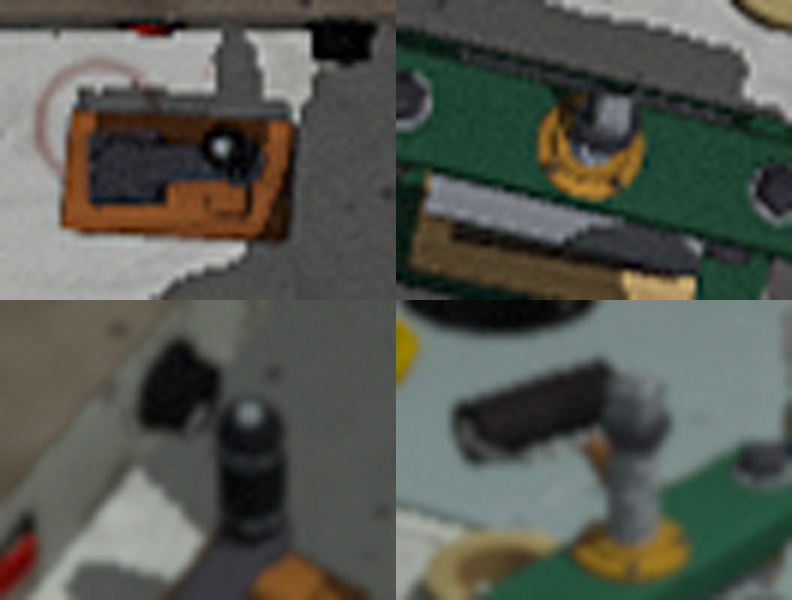

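The enlarged crops show the grip at about top pixel (212,230), the hub to its left near (195,232), and the screw end standing above its yellow flange at about (333,197). Next I'll take closer looks with the wrist camera.

```bash
cat >> h.py <<'E'
from scipy.spatial.transform import Rotation as Ro
def wcloud(d,st):
    m=optics.camera_model('wrist');K=np.array(m['K']);v,u=np.mgrid[:d.shape[0],:d.shape[1]]
    a=(u-K[0,2])/K[0,0];b=(v-K[1,2])/K[1,1];th=np.hypot(a,b)+1e-9
    k=np.tan(th)/th; c=np.stack([a*k*d,b*k*d,d],-1)
    T=np.array(m['tool_from_camera']); p=c@T[:3,:3].T+T[:3,3]
    return Ro.from_quat(st['eef_rot']).apply(p.reshape(-1,3)).reshape(p.shape)+st['eef_pos']
def wsnap(f):
    st=r.read_state(); p,d=snap('wrist',f); X=wcloud(d,st); X[d<=0]=np.nan; return p,d,X
def ortho(p,X,c,z0,z1,half=.05,px=.00025):
    """orthographic top view of points with z in range; row 0 = +x, col 0 = +y"""
    n=int(2*half/px); im=np.zeros((n,n,3),np.uint8)
    k=(X[...,2]>z0)&(X[...,2]<z1)&(abs(X[...,0]-c[0])<half)&(abs(X[...,1]-c[1])<half)
    P=X[k]; q=p[k]; i=((c[0]+half-P[:,0])/px).astype(int).clip(0,n-1); j=((c[1]+half-P[:,1])/px).astype(int).clip(0,n-1)
    for a in range(-2,3):
        for b in range(-2,3): im[(i+a).clip(0,n-1),(j+b).clip(0,n-1)]=q
    return im[:,:,::-1]
E
python3 - <<'E'
from h import *
t=np.load('pics/top.npz'); X=cloud('top',t['d']); P=X[0:110].reshape(-1,3); P=P[P[:,2]>.2]
print('shelf minx',P[:,0].min(), np.percentile(P[:,0],[1,5]),np.percentile(P[:,2],[1,50]))
q=[1,0,0,0]
r.reach([.50,-.286,.36],q); p1,d1,X1=wsnap('w_screw')
r.reach([.43,.09,.25],q); p2,d2,X2=wsnap('w_crank')
np.savez('pics/X.npz',X1=X1,X2=X2)
print(r.read_state()['time_s'])
A=ortho(p1,X1,(.528,-.286),.2,.26,.03,.0001); B=ortho(p2,X2,(.446,.1),.045,.14,.06,.0002)
cv2.imwrite('pics/o1.png',np.hstack([cv2.resize(A,(400,400)),cv2.resize(B,(400,400))]))
cv2.imwrite('pics/w12.png',cv2.resize(np.hstack([p1,p2])[:,:,::-1],(800,300)))
for X,c,z0,z1 in((X1,(.528,-.286),.21,.228),(X1,(.528,-.286),.236,.25),(X2,(.446,.1),.05,.06),(X2,(.446,.1),.06,.072),(X2,(.446,.07),.1,.14)):
    P=X[(X[...,2]>z0)&(X[...,2]<z1)&(np.hypot(X[...,0]-c[0],X[...,1]-c[1])<.06)]; 
    print(len(P),np.median(P,0).round(4),P.min(0).round(4),P.max(0).round(4))
E
```

```text
shelf minx 0.2913125709682975 [0.75719507 0.75866537] [0.35866493 0.41517449]
3.175
540 [ 0.5356 -0.2871  0.219 ] [ 0.5142 -0.3017  0.2124] [ 0.544  -0.2718  0.2279]
435 [ 0.5297 -0.2872  0.2388] [ 0.5207 -0.2962  0.236 ] [ 0.5379 -0.2773  0.2406]
947 [0.4548 0.1132 0.0554] [0.4211 0.0521 0.05  ] [0.4629 0.1438 0.06  ]
1259 [0.4463 0.1102 0.0612] [0.4303 0.0533 0.06  ] [0.4593 0.1386 0.0695]
732 [0.4495 0.0659 0.1157] [0.4357 0.053  0.1001] [0.4594 0.0773 0.1199]
```

View pics/w12.png

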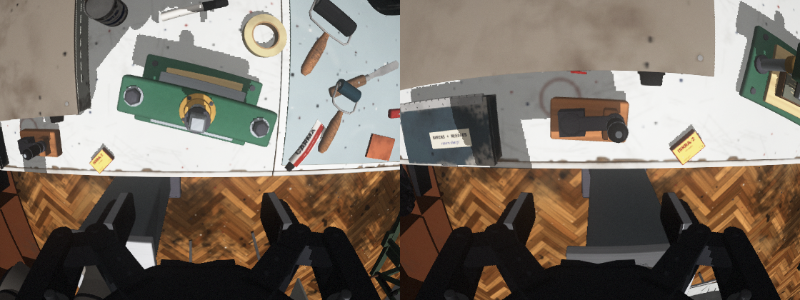

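View pics/o1.png

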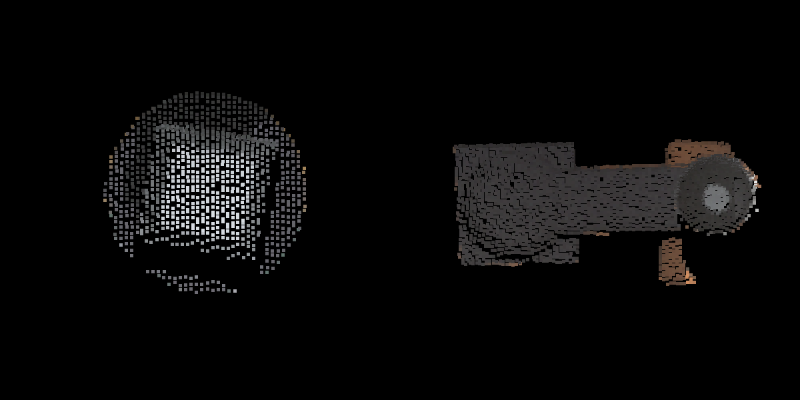

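The wrist views show the crank (socket hub left, grip right, arm nearly along -y) and the screw's square end with its 13 mm top face. The orthographic picture shows the square slightly turned. Next I'll fit the shapes.

```bash
cat >> h.py <<'E'
def sel(X,c,R,z0,z1):
    return X[(X[...,2]>z0)&(X[...,2]<z1)&(np.hypot(X[...,0]-c[0],X[...,1]-c[1])<R)]
def mar(P): # min-area rect, robust enough
    (c,s,a)=cv2.minAreaRect((P[:,:2]*1000).astype(np.float32)); return np.round(np.array(c)/1000,4),np.round(s,1),round(a,1)
def mec(P):
    c,R=cv2.minEnclosingCircle((P[:,:2]*1000).astype(np.float32)); return np.round(np.array(c)/1000,4),round(R,1)
E
python3 - <<'E'
from h import *
z=np.load('pics/X.npz');X1,X2=z['X1'],z['X2']
P=sel(X1,(.529,-.287),.014,.238,.25); print('sq top',mar(P),np.median(P[:,2]))
P=sel(X1,(.529,-.287),.03,.213,.2225); print('shoulder',mec(P),np.median(P[:,2]))
P=sel(X2,(.447,.065),.02,.112,.14);print('grip',mec(P),np.percentile(P[:,2],[2,50,98]))
P=sel(X2,(.446,.125),.02,.05,.075); P=P[P[:,1]>.106];print('hub',mar(P),np.median(P[:,2]))
P=sel(X2,(.446,.095),.02,.05,.075); P=P[(P[:,1]<.1)&(P[:,1]>.079)]; 
for y in np.arange(.08,.1,.004):
    Q=P[abs(P[:,1]-y)<.002]; print('arm',y,Q[:,0].min(),Q[:,0].max())
E
```

```text
sq top (array([ 0.5294, -0.2867]), array([15. , 14.1]), 80.5) 0.2390222835835469
shoulder (array([ 0.5291, -0.287 ]), 15.3) 0.21899095952709688
grip (array([0.4472, 0.0651]), 11.8) [0.11221138 0.11622067 0.11900974]
hub (array([0.4446, 0.1246]), array([36. , 37.2]), 1.4) 0.06073499565019555
arm 0.08 0.43292933170714315 0.45721155752387643
arm 0.084 0.43709506677334153 0.4563862388461885
arm 0.08800000000000001 0.4370146863787568 0.4563936050129643
arm 0.09200000000000001 0.4371828776508231 0.45609143370860766
arm 0.09600000000000002 0.43568476086154784 0.45612212975599126
arm 0.10000000000000002 0.43566279697552757 0.455899733141001
```

```bash
cat >> h.py <<'E'
def q(yawdeg): return (Ro.from_euler('z',yawdeg,degrees=True)*Ro.from_quat([1,0,0,0])).as_quat()
def st(*m):
    s=r.read_state(); print(*m,'t',round(s['time_s'],2),np.round(s['eef_pos'],4),'F',np.round(s['contact_force'],1),'M',np.round(s['torque'],2),'w',round(s['grip_width'],4),round(s['grip_force'],1)); return s
E
python3 - <<'E'
from h import *
g=[.4472,.0651]
r.reach(g+[.19],q(2)); command_gripper(.055,60)
st('pre',r.move_straight(g+[.099],q(2),.1,max_force=8))
command_gripper(0,100); st('grip')
r.move_straight(g+[.135],speed=.05); st('up')
r.move_straight(g+[.37],speed=.15); st('lift')
r.move_straight([.5193,-.346,.37],q(2-11.5),.15); r.hold(.2); st('over')
p,d,X=wsnap('w_held'); np.savez('pics/X3.npz',X=X)
cv2.imwrite('pics/held.png',np.hstack([cv2.resize(p[:,:,::-1],(560,420)),cv2.resize(ortho(p,X,(.525,-.31),.2,.40,.06,.0003),(240,420))]))
E
```

```text
pre False t 5.02 [0.4476 0.0651 0.0994] F [-0.4  0.4 -0.5] M [-0.04 -0.    0.01] w 0.055 0.0
grip t 5.42 [0.4475 0.0653 0.0998] F [-1.6  1.1  6.3] M [ 0.12  0.22 -0.03] w 0.0217 97.5
up t 6.28 [0.447  0.0651 0.1348] F [-1.  -0.8 -3.5] M [-0.14  0.04  0.01] w 0.0219 97.9
lift t 8.0 [0.4469 0.0651 0.3693] F [-0.5  0.6 -4.3] M [-0.14 -0.    0.06] w 0.0221 98.0
over t 11.13 [ 0.5193 -0.3458  0.3701] F [ 0.7  0.7 -2.9] M [-0.16 -0.01  0.02] w 0.0216 97.9
```

View pics/held.png

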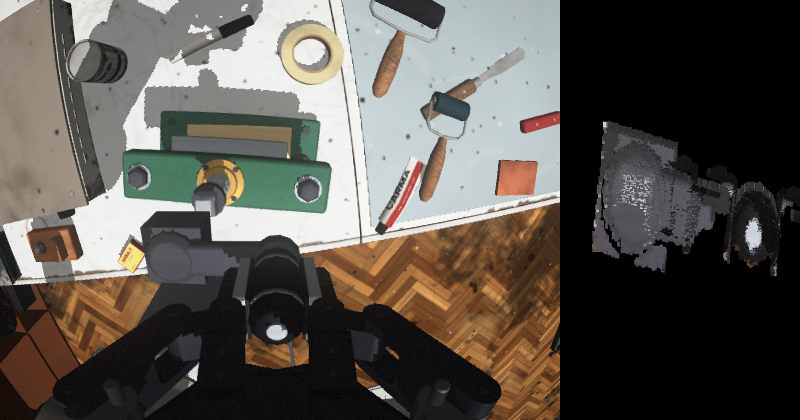

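The crank is held, with its hub in front at about (175,245) and the screw's square behind it at (208,195). Next I'll measure the hub's pose in the hand.

```bash
python3 - <<'E'
from h import *
X=np.load('pics/X3.npz')['X']
c=np.array([.5292,-.2868])
P=sel(X,c,.09,.25,.42); print(np.histogram(P[:,2],np.arange(.25,.43,.01)))
Q=sel(X,c,.035,.318,.345)
# top surfaces of hub+arm
A=np.c_[Q[:,:2]-c,np.ones(len(Q))]; k=np.ones(len(Q),bool)
for _ in range(8):
    s=np.linalg.lstsq(A[k],Q[k,2],rcond=None)[0]; k=abs(A@s-Q[:,2])<.0025
print('plane',s,k.sum(),k.mean())
T=Q[k]; T=T[T[:,1]>-.300]; print('hub',mar(T),T[:,2].mean())
S=sel(X,c,.02,.236,.244); print('sq',mar(S),np.median(S,0))
G=sel(X,(.5193,-.346),.02,.383,.42); print('grip',mec(G) if len(G) else 0)
E
```

```text
(array([   0,    0,    0,    0,  125,  415,  413, 2131, 3477,  469, 1037,
       1274, 1383, 3567, 2961, 2615, 4068]), array([0.25, 0.26, 0.27, 0.28, 0.29, 0.3 , 0.31, 0.32, 0.33, 0.34, 0.35,
       0.36, 0.37, 0.38, 0.39, 0.4 , 0.41, 0.42]))
plane [-0.06482337  0.03525811  0.33163764] 2973 0.6762966333030027
hub (array([ 0.5294, -0.2866]), array([31.1, 26.6]), 0.2) 0.33157122678433987
sq (array([ 0.5291, -0.2875]), array([16.7, 16.5]), 80.0) [ 0.53168436 -0.28912039  0.23869577]
grip (array([ 0.5227, -0.3466]), 18.1)
```

```bash
python3 - <<'E'
from h import *
z=np.load('pics/w_held.npz');X=np.load('pics/X3.npz')['X']
im=ortho(z['p'],X,(.5265,-.305),.295,.345,.045,.00015)
g=cv2.resize(im,(600,600)); cv2.imwrite('pics/hub.png',cv2.convertScaleAbs(g,alpha=2))
E
```

```text
(no output)
```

View pics/hub.png

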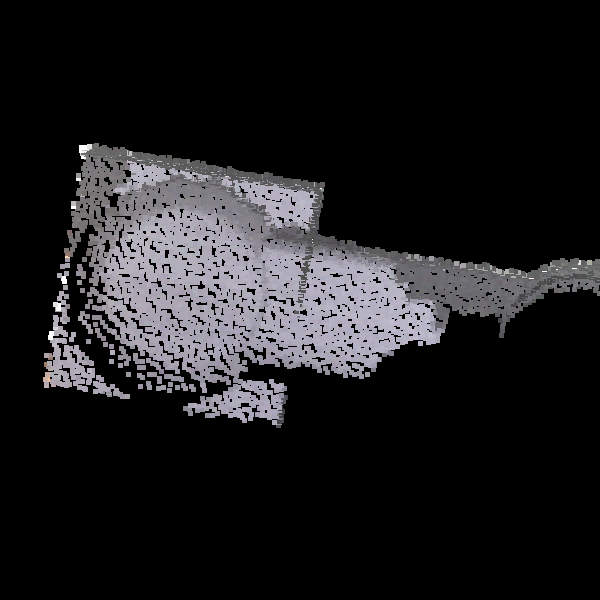

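The hub's corners are at about (82,145), (323,185), (285,425) and (47,385). That gives a yaw of about -99.2° and a centre of (.5288, -.2876), which matches the square, so I'll lower it.

```bash
python3 - <<'E'
from h import *
b=[.5196,-.3456]
r.move_straight(b+[.322],speed=.15); st('a')
print(r.move_straight(b+[.286],speed=.025,max_force=10)); st('b')
r.hold(.2); st('c')
p,d,X=wsnap('w_seat'); np.savez('pics/X4.npz',X=X)
P=sel(X,(.529,-.287),.035,.2,.275); print(np.histogram(P[:,2],np.arange(.2,.276,.004)))
E
```

```text
a t 11.65 [ 0.5197 -0.3457  0.3224] F [ 0.3 -0.7 -3.3] M [-0.15 -0.01 -0.  ] w 0.0219 98.2
True
b t 12.78 [ 0.5196 -0.3459  0.2915] F [-1.  -0.1  4.2] M [0.28 0.06 0.02] w 0.0221 99.2
c t 12.98 [ 0.5196 -0.3459  0.2915] F [-0.   0.7  5.5] M [ 0.31  0.07 -0.01] w 0.0216 99.2
(array([   1,    0,    1,    0,   35,  151,  169,  169,  169,  155,  168,
       1014,  646, 2594,    1,    0,    0,    0,    0]), array([0.2  , 0.204, 0.208, 0.212, 0.216, 0.22 , 0.224, 0.228, 0.232,
       0.236, 0.24 , 0.244, 0.248, 0.252, 0.256, 0.26 , 0.264, 0.268,
       0.272, 0.276]))
```

Contact came at TCP z = 0.2915, with the hub top at about 0.246. The crank is fully seated and already aligned. I'll wind the first third of a turn with force feedback.

```bash
cat > wind.py <<'E'
from h import *
import json,os
C=np.array([.5292,-.2868]); F0=8.
def wind(n,step=15,stop=None,speed=.1,verbose=2,settle=0):
    S=json.load(open('S.json')) if os.path.exists('S.json') else dict(phi=-99.2,turn=0.,z=.2913,R=.0599,dc=[0,0],log=[])
    Q=q(-9.5)
    for i in range(n):
        S['phi']-=step; S['turn']+=step; S['z']-=.014*step/360
        a=np.radians(S['phi']); u=np.array([np.cos(a),np.sin(a)]); t=np.array([np.sin(a),-np.cos(a)])
        p=C+np.array(S['dc'])+S['R']*u
        r.move_straight([*p,S['z']],Q,speed)
        if settle: r.hold(settle)
        s=r.read_state(); F=np.array(s['contact_force']); fr=F[:2]@u; ft=-F[:2]@t
        S['z']+=np.clip(6e-5*(F[2]-F0+3.3),-3e-4,3e-4)
        if abs(fr)>2: S['dc']=(np.array(S['dc'])+u*np.clip(4e-5*fr,-2e-4,2e-4)).tolist()
        S['log'].append([S['turn'],ft,fr,F[2],s['time_s']])
        if i%verbose==0: print(S['turn'],'t%.2f ft%.1f fr%.1f fz%.1f z%.4f dc'%(s['time_s'],ft,fr,F[2],s['eef_pos'][2]),np.round(np.array(S['dc'])*1e3,2),'M',np.round(s['torque'],2))
        json.dump(S,open('S.json','w'))
        if max(abs(fr),abs(F[2]),abs(ft))>30 or (stop and stop(S,ft)): print('STOP',S['turn'],ft,fr,F); break
E
python3 -c "
from wind import *
wind(8,verbose=1)"
```

```text
15.0 t13.33 ft2.7 fr-1.2 fz1.0 z0.2915 dc [0. 0.] M [ 0.13 -0.68 -0.02]
30.0 t13.64 ft2.8 fr-1.0 fz3.5 z0.2908 dc [0. 0.] M [-0.05 -0.82  0.03]
45.0 t13.95 ft3.2 fr-0.6 fz5.9 z0.2901 dc [0. 0.] M [-0.2  -0.76  0.05]
60.0 t14.26 ft2.7 fr-1.0 fz7.2 z0.2894 dc [0. 0.] M [-0.38 -0.59  0.08]
75.0 t14.57 ft2.9 fr-0.5 fz6.9 z0.2888 dc [0. 0.] M [-0.51 -0.46  0.03]
90.0 t14.88 ft2.1 fr0.6 fz6.9 z0.2883 dc [0. 0.] M [-0.63 -0.23  0.  ]
105.0 t15.18 ft2.3 fr0.9 fz8.2 z0.2878 dc [0. 0.] M [-0.72  0.02  0.  ]
120.0 t15.49 ft3.2 fr0.8 fz8.3 z0.2873 dc [0. 0.] M [-0.64  0.21  0.12]
```

```bash
python3 -c "
from wind import *
wind(24,verbose=4,stop=lambda S,ft:ft>7)
p,d,X=wsnap('w_mid'); P=sel(X,(.529,-.287),.03,.2,.27); print(np.histogram(P[:,2],np.arange(.2,.27,.003)))
wind(26,verbose=3,stop=lambda S,ft:ft>7)"
```

```text
135.0 t15.80 ft2.9 fr0.4 fz8.5 z0.2868 dc [0. 0.] M [-0.52  0.34  0.04]
195.0 t17.03 ft3.5 fr2.6 fz6.7 z0.2847 dc [0.06 0.21] M [0.38 0.38 0.05]
255.0 t18.27 ft3.3 fr4.0 fz3.8 z0.2822 dc [0.61 0.49] M [ 0.5  -0.51  0.04]
315.0 t19.50 ft2.6 fr1.7 fz1.2 z0.2799 dc [0.97 0.35] M [ 0.15 -0.58  0.01]
375.0 t20.73 ft3.4 fr2.4 fz3.4 z0.2775 dc [0.93 0.26] M [-0.42 -0.56  0.06]
435.0 t21.97 ft3.1 fr2.7 fz6.6 z0.2750 dc [0.5  0.02] M [-0.66  0.18 -0.01]
(array([  28,   38,   43,   41,   49,   55,   43,   57,   59, 1450,  498,
       3179,  585,    0,    0,    0,    0,    0,    0,    0,    0,    0,
          0]), array([0.2  , 0.203, 0.206, 0.209, 0.212, 0.215, 0.218, 0.221, 0.224,
       0.227, 0.23 , 0.233, 0.236, 0.239, 0.242, 0.245, 0.248, 0.251,
       0.254, 0.257, 0.26 , 0.263, 0.266, 0.269]))
495.0 t23.25 ft3.6 fr0.8 fz6.5 z0.2729 dc [0.31 0.07] M [-0.54  0.43  0.04]
540.0 t24.18 ft1.9 fr-0.5 fz6.6 z0.2712 dc [0.31 0.07] M [-0.3   0.52  0.01]
585.0 t25.10 ft2.3 fr0.5 fz5.7 z0.2694 dc [0.31 0.07] M [0.27 0.33 0.03]
630.0 t26.02 ft3.4 fr2.5 fz2.3 z0.2678 dc [0.41 0.05] M [ 0.61 -0.51  0.01]
675.0 t26.95 ft1.9 fr1.7 fz-0.7 z0.2660 dc [0.51 0.01] M [ 0.16 -0.5   0.02]
720.0 t27.88 ft2.6 fr-1.2 fz3.6 z0.2640 dc [0.51 0.01] M [ 0.34 -0.74  0.04]
765.0 t28.80 ft3.0 fr-0.0 fz5.7 z0.2622 dc [0.55 0.08] M [-0.37 -0.59 -0.04]
810.0 t29.73 ft1.8 fr1.2 fz6.7 z0.2604 dc [0.45 0.07] M [-0.58  0.01  0.06]
855.0 t30.65 ft2.8 fr0.6 fz6.6 z0.2588 dc [0.45 0.07] M [-0.53  0.32  0.05]
```

```bash
python3 -c "
from wind import *
wind(40,step=10,verbose=1,settle=.05,stop=lambda S,ft:np.mean([l[1] for l in S['log'][-3:]])>4.6)" | cut -c1-45
```

```text
880.0 t31.27 ft2.6 fr1.8 fz6.7 z0.2579 dc [0.
890.0 t31.57 ft3.7 fr1.5 fz7.2 z0.2576 dc [0.
900.0 t31.88 ft2.1 fr2.1 fz7.7 z0.2572 dc [0.
910.0 t32.19 ft3.7 fr1.2 fz7.2 z0.2568 dc [0.
920.0 t32.50 ft2.2 fr0.9 fz5.5 z0.2564 dc [0.
930.0 t32.81 ft3.5 fr1.1 fz5.4 z0.2560 dc [0.
940.0 t33.12 ft3.4 fr1.7 fz4.4 z0.2556 dc [0.
950.0 t33.42 ft3.5 fr2.2 fz4.4 z0.2552 dc [0.
960.0 t33.73 ft3.8 fr3.1 fz4.2 z0.2548 dc [0.
970.0 t34.04 ft4.9 fr2.6 fz3.0 z0.2544 dc [0.
980.0 t34.35 ft3.2 fr2.1 fz2.1 z0.2541 dc [0.
990.0 t34.66 ft3.6 fr1.6 fz0.8 z0.2538 dc [0.
1000.0 t34.97 ft2.9 fr1.2 fz-0.3 z0.2534 dc [
1010.0 t35.27 ft3.2 fr0.7 fz0.7 z0.2530 dc [0
1020.0 t35.58 ft2.9 fr-0.4 fz1.1 z0.2525 dc [
1030.0 t35.89 ft3.3 fr-1.7 fz1.7 z0.2520 dc [
1040.0 t36.20 ft3.7 fr-0.4 fz3.3 z0.2516 dc [
1050.0 t36.51 ft3.2 fr-1.2 fz4.5 z0.2511 dc [
1060.0 t36.82 ft3.6 fr-0.9 fz4.8 z0.2508 dc [
1070.0 t37.12 ft3.8 fr-1.8 fz5.1 z0.2504 dc [
1080.0 t37.43 ft3.8 fr0.2 fz5.4 z0.2499 dc [0
1090.0 t37.74 ft3.3 fr-1.0 fz6.3 z0.2496 dc [
1100.0 t38.05 ft3.1 fr-0.1 fz5.1 z0.2492 dc [
1110.0 t38.36 ft2.7 fr1.9 fz6.0 z0.2488 dc [0
1120.0 t38.67 ft4.1 fr0.7 fz5.8 z0.2485 dc [0
1130.0 t38.98 ft4.3 fr1.0 fz4.5 z0.2481 dc [0
1140.0 t39.28 ft5.7 fr1.5 fz5.4 z0.2477 dc [0
STOP 1140.0 5.747928724704805 1.5117338723865
```

```bash
python3 -c "
from wind import *
def avg(S,ft):
    a=np.radians(S['phi']); t=np.array([np.sin(a),-np.cos(a)]); v=[]
    for _ in range(8): r.hold(.03); v.append(-np.array(r.read_state()['contact_force'])[:2]@t)
    print('   avg ft %.2f'%np.mean(v)); return np.mean(v)>8.4
wind(3,step=10,verbose=1,settle=.05,stop=avg)" | cut -c1-45
```

```text
1150.0 t39.59 ft6.3 fr1.6 fz5.2 z0.2474 dc [0
   avg ft 6.39
1160.0 t40.17 ft7.8 fr0.5 fz5.2 z0.2471 dc [0
   avg ft 7.51
1170.0 t40.74 ft9.2 fr0.5 fz5.5 z0.2467 dc [0
   avg ft 8.09
```

```bash
python3 -c "
from wind import *
wind(1,step=8,verbose=1,settle=.2)
s=st('pressed')
command_gripper(.06); r.hold(.2); s=st('open')
p=np.array(s['eef_pos']); print(r.move_straight([*p[:2],p[2]+.09],speed=.08,max_force=8)); st('up')
r.move_straight([p[0]-.03,p[1],p[2]+.09],speed=.1); r.hold(.3)
pp,d,X=wsnap('w_end'); st('look')
P=sel(X,(.529,-.287),.035,.15,.26); print(np.histogram(P[:,2],np.arange(.17,.26,.003)))
T=sel(X,(.529,-.287),.017,.19,.25)
b,dd=snap('scene','scene2')
cv2.imwrite('pics/end.png',np.hstack([cv2.resize(pp[:,:,::-1],(400,300)),cv2.resize(b[110:260,230:430,::-1],(400,300))]))
"
```

```text
1178.0 t41.46 ft9.7 fr2.1 fz6.6 z0.2465 dc [0.76 0.29] M [-1.9   0.43  0.  ]
pressed t 41.46 [ 0.4716 -0.271   0.2465] F [-4.8 -8.7  6.6] M [-1.9   0.43  0.  ] w 0.022 99.9
open t 42.11 [ 0.4728 -0.2686  0.2462] F [-0.5  0.4  0.1] M [-0.04 -0.04 -0.02] w 0.0602 0.0
False
up t 43.38 [ 0.4726 -0.2685  0.3356] F [-0.5 -0.3  0.1] M [-0.05 -0.02  0.03] w 0.0604 0.0
look t 44.18 [ 0.4431 -0.2686  0.3361] F [ 0.5  0.  -0.2] M [ 0.01 -0.05  0.  ] w 0.0601 0.0
(array([   0,    0,    0,    0,    0,    0,    0,    0,    0,    3,  606,
        250, 1510,  396,    0,    0,    0,    0,    0,    0,    0,    0,
          0,    0,    0,    0,    0,    0,    0]), array([0.17 , 0.173, 0.176, 0.179, 0.182, 0.185, 0.188, 0.191, 0.194,
       0.197, 0.2  , 0.203, 0.206, 0.209, 0.212, 0.215, 0.218, 0.221,
       0.224, 0.227, 0.23 , 0.233, 0.236, 0.239, 0.242, 0.245, 0.248,
       0.251, 0.254, 0.257]))
```

View pics/end.png

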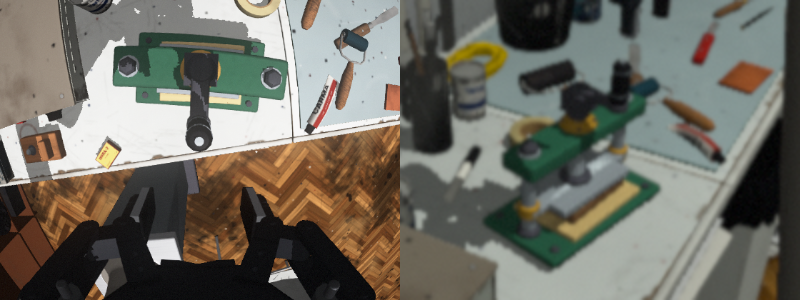

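The final view shows the crank seated level on the screw, with its grip at (198,140), the block under the platen and the fingers clear. The hub top is at about 0.202, as expected for a full fit, so I'm handing the job in.

```bash
python3 -c "
from h import *
print(r.finish_job())"
```

```text
the job is handed in; nothing more can be done
None
```

The job is handed in, but no verdict came back: the crank is fully seated on the square and wound clockwise about 3.3 turns to roughly 150 N (estimated from the winding force), with the gripper clear, no sign of disturbance in the last pictures, and about 44 s of the 72 s used.

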